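Find and tag the tired spring tongue on the shaker

ROBOT

A 7-joint arm with a two-finger parallel gripper is mounted at the origin on the work surface. World frame = base frame: x ahead of the robot, y to its left, z up, the work surface at z = 0. Lengths are in m, angles in rad, forces in N, time in s.
With the tool pointing down it reaches from about 0.4 to 0.875 m from the base axis. Payload 6.5 kg.
Tool frame: the origin (TCP) lies midway between the tips of the shut fingers; the grasp point (between the pads) lies r.grasp_offset behind it (r.grasp_offset is the distance from the TCP to the grasp point, in m); z points along the fingers, y is the direction in which the jaws open and shut (so a half turn about z gives the same grasp; the last joint's range is limited). The gripper opens to 85 mm and grips with 20 to 120 N. Pads are 22 mm wide; open, the fingers measure 114 mm over their backs; the gripper's body (76 mm by 85 mm) begins 54 mm behind the grasp point. The pads swing forward as they close: fully open they stand 13 mm farther back than shut.
Start: joints at [1.177, 0.536, -0.004, 1.538, 0.003, 1.067, -0.071], TCP at [0.209, -0.615, 0.203] pointing down, gripper open.
Joint ranges: [-2.7, 2.7], [-0.37, 2.16], [-1.27, 1.26], [0.24, 2.4], [-1.31, 4.45], [0.19, 1.91], [-2.76, 2.76]. Speed limits (rad/s): [2.39, 2.39, 3.14, 3.14, 3.14, 3.14, 3.14].

INTERFACE

Orientations are given as a unit quaternion [w, x, y, z].
In Python, from rig import r gives the robot as it stands.
- The arm moves only by the tool carry_out, never from a script. Its argument "moves" is a list of rows, each an object with "delta_pos": the shift along the tool's x, y, z in mm, a list of three; "turn": the turn, a rotation vector about the tool's x, y, z in degrees, a list of three. A call has 1 to 20 rows; each row is the pose to reach, as a shift and turn from the pose measured when the call began, along the tool's axes at that moment; what a row does not reach only later rows make up. A row lasts 1/8 s, in which the tool goes at most 62.5 mm and 10.7 degrees, less where a joint would pass 70% of its speed; a pose out of reach is approached as far as the arm can. A call with a gripper value outside its range is refused whole. "grip" is the gripper command: -1 is fully open, 1 is shut, values between are in proportion, set as the call begins (left out, the last holds). The fingers move at their own pace and stop on an object; the grip force is fixed at half the most. Time passes only in rows, so rows that repeat a pose let the fingers close. It gives the time, the measured TCP pose, the force and the opening at its end, in the units of the state.
- r.read_state(): the state, without advancing time (a new reading comes with each control period).
- r.grab_frame(name): name is "side" or "top"; returns a dict with "color" (384x512x3 uint8, blue, green, red), "intrinsics" (3x3 intrinsics, pixels), "k1" (the pictures are not rectified: a ray, as slopes to the right and down, at radius r is drawn at 1 + k1 r^2 times it, then the intrinsics apply), "position" and "attitude" of the camera in the world. Camera axes: x right, y down, z forward; pixel columns grow to the right and rows downward; lengths in m; the calibration is good to about 2 mm. A picture is of the moment at which its call begins. There is no depth.
- r.sign_off(): hands the job in, once; it reports no verdict.
Trained networks look in a picture, given as the dict that the camera call returned (one of the last four; its "shot" number tells which), for a name from the list of things; names that differ only in an ending like _2 or _b are one class to them, and where a whole thing is asked for, a point or a joint stands for the part that bears it (a point fixed in the world has none). Each returns a list of dicts, best first, with "confidence" (0 to 1); they miss things now and then, are a little off and sometimes report something else, mostly with a low value. They report only what shows in the picture. A call takes as long as a camera call.
- r.cut_out(picture, thing): "mask" (384x512 bool, what is visible of it).
- r.place_of(picture, thing): "at" ([x, y, z] in m, in world coordinates, good to about 4 mm: a listed point, or the origin of a listed thing).
The state is a dict: "t": time; "joint_positions": joint angles; "qd": joint speeds; "joint_torque": joint torques, N m; "tcp_pos": TCP position; "orientation": TCP orientation; "wrist_force": force on the tool from outside, world axes, zero at the start; "wrist_torque": the same for the moment, N m; "finger_gap": opening from 0.0 (shut) to 1.0 (fully open).
Only numpy, scipy, OpenCV 4.12 (cv2) and the standard library are available. Lean on these libraries where they do the work, as an engineer would, in place of code of your own. Each camera call takes 0.05 s, during which the arm holds its last target. There are 200 camera calls.

TASK

One of the three spring hold-down tongues on the shaker has gone tired. With closed fingertips press each one straight down on its black mid-span dome and hold about 8 N (6 to 10 N, never above 15 N) for a second, going left, middle, right as the robot sees them, and feel which one gives clearly more. Then take the red tag from its stand, seat it fully home in the socket behind the tired tongue and let go, leaving the tip box, bottle and tube rack alone.

Things in the scene. Friction and masses are not known exactly. Their poses are not given: they have to be found in the camera images.
- deck: white bench shaker, aluminium deck, 220 (x) x 270 (y) x 55 mm tall, fixed, turned up to 0.2 rad; origin at the centre of its underside, own x away from the robot, own y to the robot's left. Three like spring clips stand on it 80 mm apart along its own y: left, middle, right; which of a, b, c stands where changes from run to run
- tongue_a: clip a's spring-steel cantilever, 100 x 24 x 3 mm, level 95 mm above the table, reaching along the deck's -x (to the robot) from a blue post; origin at its root. It swings down about the root, stop at about 20 mm, and springs back. At mid-span: sound 1.6 to 1.8 N per mm (5 mm at 8 N), tired 0.8 (10 mm at 8 N). Which of the three is tired can only be felt
- pad_a (a point): crest of the black rubber dome 22 mm across fixed on tongue a at mid-span (50 mm in front of the root); 103 mm above the table at rest; press here straight down
- socket_a (a point): centre of the mouth of the round tag socket in the flat top of clip a's blue post (post 45 x 36 mm, top 100 mm above the table); 72.5 mm behind that clip's dome along the deck's own +x; bore 14 mm wide, 22 mm deep, upright, with a 2 mm chamfer
- tongue_b: clip b's spring-steel cantilever, 100 x 24 x 3 mm, level 95 mm above the table, reaching along the deck's -x (to the robot) from a blue post; origin at its root. It swings down about the root, stop at about 20 mm, and springs back. At mid-span: sound 1.6 to 1.8 N per mm (5 mm at 8 N), tired 0.8 (10 mm at 8 N). Which of the three is tired can only be felt
- pad_b (a point): crest of the black rubber dome 22 mm across fixed on tongue b at mid-span (50 mm in front of the root); 103 mm above the table at rest; press here straight down
- socket_b (a point): centre of the mouth of the round tag socket in the flat top of clip b's blue post (post 45 x 36 mm, top 100 mm above the table); 72.5 mm behind that clip's dome along the deck's own +x; bore 14 mm wide, 22 mm deep, upright, with a 2 mm chamfer
- tongue_c: clip c's spring-steel cantilever, 100 x 24 x 3 mm, level 95 mm above the table, reaching along the deck's -x (to the robot) from a blue post; origin at its root. It swings down about the root, stop at about 20 mm, and springs back. At mid-span: sound 1.6 to 1.8 N per mm (5 mm at 8 N), tired 0.8 (10 mm at 8 N). Which of the three is tired can only be felt
- pad_c (a point): crest of the black rubber dome 22 mm across fixed on tongue c at mid-span (50 mm in front of the root); 103 mm above the table at rest; press here straight down
- socket_c (a point): centre of the mouth of the round tag socket in the flat top of clip c's blue post (post 45 x 36 mm, top 100 mm above the table); 72.5 mm behind that clip's dome along the deck's own +x; bore 14 mm wide, 22 mm deep, upright, with a 2 mm chamfer
- tag: red marker tag, 30 g: a round red cap 20 mm across and 34 mm tall on a white pin 10 mm thick and 18 mm long, upright in the grey stand at the start; origin on the axis at the underside of the cap, z up along the cap (the cap spans z 0 to 34 mm, the pin z 0 to -18 mm). Fully home, the cap's underside lies on the top of the post
- stand: grey stand block, 56 x 56 x 50 mm tall, fixed, at the robot's left; origin at the centre of its underside; the tag's pin sits in a bore 14 mm wide and 22 mm deep in the middle of its top
- tip_box: bystander: purple pipette-tip box with a white lid, 85 x 120 x 70 mm tall, loose; origin at the centre of its underside
- spray_bottle: bystander: white bottle with a blue cap, 60 mm across, 160 mm tall, loose; origin at the centre of its underside
- tube_rack: bystander: yellow tube rack, 70 x 160 x 47 mm tall, loose; origin at the centre of its underside

How it is judged:
By the outcome, as a careful person would: the job done as asked, in the order asked, and still so for the second after the job is handed in, with the robot touching nothing.
It also fails if it takes over 72 s, if anything falls off the work surface, if the arm or the gripper's body presses on something with over 40 N, if the wrist force passes 120 N, or if a joint passes its speed limit or range.

## Working session

There is one attempt and no reset: what is moved stays moved. The work goes in short steps, Python scripts to look and compute and a tool call to move; the robot and the scene stay as the last step left them, time stands still between calls to the robot, and variables do not carry over. Pictures are saved under pics/ and viewed, about 8 in all and at most 12, crops included, and the job is handed in when it is done.

Besides the shell and the picture viewer there is one more tool, called after "Call:" by a JSON object that holds its "fn" and its "kwargs". carry_out: Moves the arm, as the interface text tells. Its arguments: {"type":"object","properties":{"moves":{"type":"array","items":{"type":"object","properties":{"delta_pos":{"type":"array","items":{"type":"number"}},"turn":{"type":"array","items":{"type":"number"}}}}},"grip":{"type":"number"}},"required":["moves"]}

```bash
ls; mkdir -p pics; python3 - <<'E'
from rig import r
import cv2,numpy as np
np.set_printoptions(precision=4,suppress=True)
s=r.read_state(); print(s['t'],s['tcp_pos'],s['orientation'],s['wrist_force'],s['finger_gap'],r.grasp_offset)
for n in ("side","top"):
    p=r.grab_frame(n); cv2.imwrite(f'pics/{n}0.png',p['color'])
    print(n,p['shot'],p['position'],p['attitude'],p['k1'],p['intrinsics'])
    for t in ('pad_a','socket_a','tag','stand','deck','tip_box','spray_bottle','tube_rack'):
        print(t,[(round(d['confidence'],2),np.round(d['at'],4)) for d in r.place_of(p,t)][:5])
E
```

```text
pics
0.0 [ 0.209  -0.6147  0.2018] [-0.0009  0.9866  0.1632 -0.0002] [ 0.2389  0.3948 -0.217 ] 1.0008912053389998 0.0187
side 1 [0.0091 0.8594 0.7085] [ 0.1452 -0.2705  0.8212 -0.4809] -0.08517782370180517 [[411.6601   0.     251.8469]
 [  0.     411.6601 189.1755]
 [  0.       0.       1.    ]]
pad_a [(0.71, array([ 0.5247, -0.0635,  0.1024])), (0.68, array([ 0.52  , -0.1387,  0.1023])), (0.46, array([0.5379, 0.0214, 0.1   ]))]
socket_a [(0.98, array([0.6101, 0.0091, 0.0992])), (0.95, array([ 0.5925, -0.1484,  0.102 ])), (0.65, array([ 0.6014, -0.0704,  0.0986]))]
tag [(0.56, array([0.4508, 0.3299, 0.0443]))]
stand [(0.84, array([ 0.447 ,  0.3316, -0.0013]))]
deck [(0.93, array([ 0.5548, -0.0645,  0.0019]))]
tip_box [(0.85, array([ 0.4656, -0.4301,  0.0039])), (0.68, array([ 0.5919, -0.149 ,  0.1021]))]
spray_bottle [(0.92, array([0.6889, 0.4155, 0.0007]))]
tube_rack [(0.74, array([ 0.7968, -0.0691, -0.0024])), (0.24, array([0.6092, 0.005 , 0.0965]))]
top 2 [ 0.4216 -0.0276  1.2097] [ 0.059  -0.7034  0.7057 -0.0617] -0.13377049576488653 [[418.336    0.     256.1524]
 [  0.     418.336  184.7028]
 [  0.       0.       1.    ]]
pad_a [(0.89, array([0.5344, 0.0209, 0.1026])), (0.69, array([ 0.5266, -0.0598,  0.1055])), (0.66, array([ 0.521 , -0.1429,  0.1005]))]
socket_a [(0.85, array([ 0.5998, -0.0654,  0.0994])), (0.79, array([0.6092, 0.0102, 0.0988])), (0.68, array([0.587 , 0.0134, 0.0924])), (0.6, array([ 0.5917, -0.1543,  0.0937]))]
tag [(0.54, array([0.4547, 0.3308, 0.044 ]))]
stand [(0.59, array([ 0.4508,  0.3284, -0.0009])), (0.5, array([0.5868, 0.0128, 0.0937]))]
deck [(0.91, array([ 0.5607, -0.0686, -0.0005])), (0.59, array([ 0.5908, -0.1503,  0.0958]))]
tip_box [(0.64, array([ 0.4638, -0.4312,  0.0006]))]
spray_bottle [(0.69, array([0.6924, 0.4159, 0.0014]))]
tube_rack [(0.81, array([ 0.7961, -0.0758, -0.0005]))]
```

View pics/top0.png

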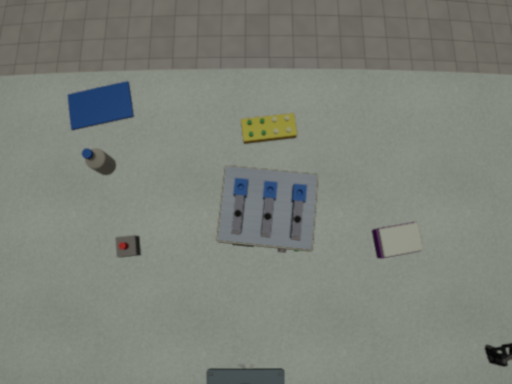

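View pics/side0.png

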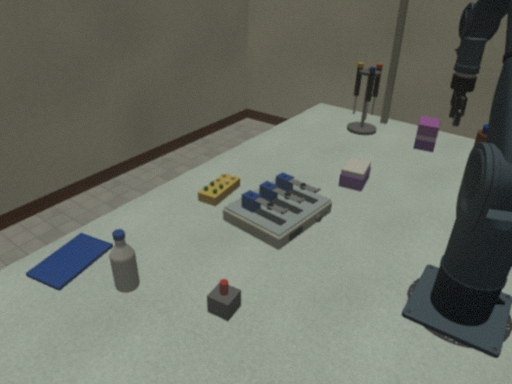

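```bash
cat > h.py <<'E'
from rig import r
import cv2,numpy as np
from scipy.spatial.transform import Rotation as R
from scipy.optimize import least_squares
np.set_printoptions(precision=4,suppress=True)
def rot(q): return R.from_quat(q,scalar_first=True).as_matrix()
def proj(p,P):
    c=(np.atleast_2d(P)-p['position'])@rot(p['attitude']); s=c[:,:2]/c[:,2:]
    s=s*(1+p['k1']*(s**2).sum(1,keepdims=True)); K=p['intrinsics']
    return s@np.array(K)[:2,:2].T+np.array(K)[:2,2]
def back(p,uv,z):
    K=np.array(p['intrinsics']); d=(np.array(uv)-K[:2,2])/K[0,0]; s=d.copy()
    for _ in range(10): s=d/(1+p['k1']*(s@s))
    v=rot(p['attitude'])@np.r_[s,1]; o=np.array(p['position']); return o+v*(z-o[2])/v[2]
def model(x):  # pads l,m,r then sockets l,m,r ; x= mid pad x,y,yaw
    c,s=np.cos(x[2]),np.sin(x[2]); L=[(0,.08,.103),(0,0,.103),(0,-.08,.103),(.0725,.08,.1),(.0725,0,.1),(.0725,-.08,.1)]
    return np.array([(x[0]+c*a-s*b,x[1]+s*a+c*b,z) for a,b,z in L])
E
python3 - <<'E'
from h import *
obs=[];tags=[];st=[]
x0=[.527,-.061,.12]
for n in ("top","side")*2:
    p=r.grab_frame(n)
    M=model(x0)
    for t,idx in (('pad_a',[0,1,2]),('socket_a',[3,4,5])):
        for d in r.place_of(p,t):
            D=np.linalg.norm(M[idx,:2]-d['at'][:2],axis=1);k=D.argmin()
            if D[k]<.015: obs.append((idx[k],d['at'][:2],n))
    tags+= [(n,d['at']) for d in r.place_of(p,'tag')[:1]]; st+=[(n,d['at']) for d in r.place_of(p,'stand')[:1]]
    # dome centroids
    g=p['color'].max(2).astype(float)
    for k in range(3):
        u=proj(p,M[k]-[0,0,.003])[0]; y,x=np.mgrid[0:384,0:512]; w=(np.hypot(x-u[0],y-u[1])<6)*np.clip(75-g,0,None)
        c=[(w*x).sum()/w.sum(),(w*y).sum()/w.sum()]; print(n,'dome',k,u,c,back(p,c,.100))
    hsv=p['color'].astype(int); m=(hsv[...,2]>90)&(hsv[...,1]<70)&(hsv[...,0]<70)
    u=proj(p,[.452,.33,.067])[0]; m&=np.hypot(x-u[0],y-u[1])<15
    ys,xs=np.nonzero(m); print(n,'tag',len(xs),xs.mean(),ys.mean(),back(p,[xs.mean(),ys.mean()],.075 if n=='top' else .067))
for w in ('top','side','both'):
    o=[q for q in obs if w in(q[2],'both')]
    f=least_squares(lambda v:np.concatenate([model(v)[k,:2]-a for k,a,_ in o])*1e3,x0,loss='soft_l1')
    print(w,len(o),f.x,np.abs(f.fun).mean())
print(model(f.x)); print(tags);print(st)
E
```

```text
top dome 0 [237.2254 220.3011] [np.float64(237.49310344827586), np.float64(215.23793103448276)] [0.5309 0.0178 0.1   ]
top dome 1 [267.1043 216.615 ] [np.float64(267.0937306021105), np.float64(215.9379267535692)] [ 0.5288 -0.061   0.1   ]
top dome 2 [296.8441 212.9001] [np.float64(296.72991689750694), np.float64(217.16759002770084)] [ 0.5252 -0.1399  0.1   ]
top tag 46 121.78260869565217 245.30434782608697 [0.4509 0.3349 0.075 ]
side dome 0 [275.22   205.1325] [np.float64(274.9122609673791), np.float64(202.60067491563555)] [0.5255 0.0076 0.1   ]
side dome 1 [287.1178 192.8135] [np.float64(288.01296111665005), np.float64(191.51645064805584)] [ 0.5289 -0.0692  0.1   ]
side dome 2 [297.8561 181.6849] [np.float64(301.84090909090907), np.float64(184.68939393939394)] [ 0.5172 -0.1313  0.1   ]
side tag 34 223.14705882352942 282.47058823529414 [0.4582 0.3225 0.067 ]
top dome 0 [237.2254 220.3011] [np.float64(237.48122866894198), np.float64(215.22866894197952)] [0.5309 0.0178 0.1   ]
top dome 1 [267.1043 216.615 ] [np.float64(267.0938471100062), np.float64(215.9477936606588)] [ 0.5288 -0.061 
[... 541 characters left out ...]
 0.5171 -0.1309  0.1   ]
side tag 33 223.24242424242425 282.4848484848485 [0.458  0.3224 0.067 ]
top 3 [ 0.5271 -0.0592 -0.0711] 1.0018096343926073
side 2 [ 0.524  -0.0629  0.12  ] 0.25000000000000366
both 5 [ 0.5257 -0.0616 -0.0382] 1.4675086673519966
[[ 0.5287  0.0183  0.103 ]
 [ 0.5257 -0.0616  0.103 ]
 [ 0.5226 -0.1415  0.103 ]
 [ 0.6012  0.0156  0.1   ]
 [ 0.5981 -0.0644  0.1   ]
 [ 0.5951 -0.1443  0.1   ]]
[('top', [0.4536, 0.3314, 0.0485]), ('side', [0.4491, 0.3329, 0.0445]), ('top', [0.4512, 0.3289, 0.0471]), ('side', [0.4504, 0.33, 0.0445])]
[('top', [0.4495, 0.3288, 0.001]), ('side', [0.4463, 0.3338, -0.0006]), ('top', [0.4532, 0.3332, 0.0005]), ('side', [0.4491, 0.3311, -0.0003])]
```

```bash
python3 - <<'E'
from h import *
obs=[];x0=[.527,-.061,-.085]; px=[]; tg=[]
y,x=np.mgrid[0:384,0:512]
for n in ("top","side")*2:
    p=r.grab_frame(n); M=model(x0)
    for t,idx in (('pad_a',[0,1,2]),('socket_a',[3,4,5])):
        for d in r.place_of(p,t):
            D=np.linalg.norm(M[idx,:2]-d['at'][:2],axis=1);k=D.argmin()
            if D[k]<.012: obs.append((idx[k],d['at'][:2],n))
    g=p['color'].max(2).astype(float)
    for k in range(3):
        u=proj(p,M[k]-[0,0,.003])[0]; w=(np.hypot(x-u[0],y-u[1])<5)*np.clip(70-g,0,None)
        c=np.array([(w*x).sum(),(w*y).sum()])/w.sum(); px.append((n,p,k,c)); 
        if len(px)<7: print(n,k,u,c)
    b=p['color'].astype(float); w=np.clip(b[...,2]-b[...,:2].max(2)-20,0,None)
    u=proj(p,[.451,.331,.067])[0]; w*=np.hypot(x-u[0],y-u[1])<15
    tg.append((p,np.array([(w*x).sum(),(w*y).sum()])/w.sum()))
for w in ('top','side','both'):
    o=[q for q in obs if w in(q[2],'both')]
    f=least_squares(lambda v:np.concatenate([model(v)[k,:2]-a for k,a,_ in o])*1e3,x0,loss='soft_l1')
    print('net',w,len(o),f.x,np.abs(f.fun).mean())
    o2=[q for q in px if w in(q[0],'both')]
    f2=least_squares(lambda v:np.concatenate([proj(p,model(v)[k]-[0,0,.004])[0]-c for _,p,k,c in o2]),x0,loss='soft_l1')
    print('px ',w,f2.x,np.abs(f2.fun).mean())
print(model(f.x))
f=least_squares(lambda v:np.concatenate([proj(p,v)[0]-c for p,c in tg]),[.451,.331,.07]);print('tag',f.x,f.fun)
E
```

```text
top 0 [237.1372 214.1628] [237.5795 213.0249]
top 1 [267.1043 216.615 ] [267.1201 215.94  ]
top 2 [297.0633 219.0235] [296.8397 218.7897]
side 0 [270.2953 203.2969] [270.8962 202.4446]
side 1 [287.1178 192.8135] [287.7887 191.8528]
side 2 [302.4969 183.2207] [302.4503 185.0526]
net top 12 [ 0.5269 -0.0609 -0.1087] 1.8098201601585615
px  top [ 0.5289 -0.0612 -0.1011] 0.10228847465466136
net side 10 [ 0.528  -0.0608 -0.1088] 1.570470161727812
px  side [ 0.5281 -0.0651 -0.087 ] 0.6303871882063466
net both 22 [ 0.5273 -0.061  -0.1064] 1.7487466748369351
px  both [ 0.5282 -0.062  -0.0978] 0.5748620110473416
[[ 0.5358  0.0186  0.103 ]
 [ 0.5273 -0.061   0.103 ]
 [ 0.5188 -0.1405  0.103 ]
 [ 0.6079  0.0109  0.1   ]
 [ 0.5994 -0.0687  0.1   ]
 [ 0.5909 -0.1482  0.1   ]]
tag [0.4499 0.3325 0.078 ] [ 0.1606  0.2874 -0.263  -0.0938  0.1705  0.283  -0.2608 -0.0241]
```

```bash
cat >> h.py <<'E'
def to(pos,yaw=None):
    s=r.read_state(); Rm=rot(s['orientation']); d=Rm.T@(np.array(pos)-s['tcp_pos'])*1e3
    T=Rm if yaw is None else R.from_euler('z',yaw).as_matrix()@np.diag([1.,-1,-1])
    t=R.from_matrix(Rm.T@T).as_rotvec(degrees=True)
    print('t',round(s['t'],2),'tcp',np.array(s['tcp_pos']),'F',np.array(s['wrist_force']),'gap',round(s['finger_gap'],3),'delta',d.round(1),'turn',t.round(1))
E
python3 -c "
from h import *
to([.536,.018,.2],-.1); to([.536,.018,.125],-.1)"
```

```text
t 2.5 tcp [ 0.2093 -0.6154  0.2027] F [ 1.1786 -0.0977  1.4039] gap 0.999 delta [ 513.3 -494.4    2.7] turn [ 0.   0.  24.5]
t 2.5 tcp [ 0.2093 -0.6154  0.2027] F [ 1.1786 -0.0977  1.4039] gap 0.999 delta [ 513.3 -494.4   77.7] turn [ 0.   0.  24.5]
```

Call:
{"fn": "carry_out", "kwargs": {"grip": 1, "moves": [{"delta_pos":[128,-124,0],"turn":[0,0,6]},{"delta_pos":[257,-247,0],"turn":[0,0,12]},{"delta_pos":[385,-371,0],"turn":[0,0,18]},{"delta_pos":[513,-494,0],"turn":[0,0,24.5]},{"delta_pos":[513,-494,0],"turn":[0,0,24.5]},{"delta_pos":[513,-494,0],"turn":[0,0,24.5]},{"delta_pos":[513,-494,0],"turn":[0,0,24.5]},{"delta_pos":[513,-494,0],"turn":[0,0,24.5]},{"delta_pos":[513,-494,0],"turn":[0,0,24.5]},{"delta_pos":[513,-494,0],"turn":[0,0,24.5]},{"delta_pos":[513,-494,0],"turn":[0,0,24.5]},{"delta_pos":[513,-494,0],"turn":[0,0,24.5]},{"delta_pos":[513,-494,0],"turn":[0,0,24.5]},{"delta_pos":[513,-494,40],"turn":[0,0,24.5]},{"delta_pos":[513,-494,78],"turn":[0,0,24.5]},{"delta_pos":[513,-494,78],"turn":[0,0,24.5]},{"delta_pos":[513,-494,78],"turn":[0,0,24.5]}]}}

```text
t: 4.62
tcp_pos: [0.5366, 0.0167, 0.126]
orientation: [0.0, 0.999, -0.05, 0.001]
wrist_force: [-0.8, -0.3, 0.2]
finger_gap: 0.002
```

```bash
python3 -c "
from h import *
to([.536,.018,.105],-.1)
F=[]
for n in ('top','side','side'):
    p=r.grab_frame(n); F.append(r.read_state()['wrist_force'])
    if n=='side': P=p
    else: cv2.imwrite('pics/top1.png',cv2.resize(p['color'][130:280,160:360],(800,600),interpolation=cv2.INTER_CUBIC))
print(np.array(F)); 
cv2.imwrite('pics/side1.png',cv2.resize(P['color'][110:260,200:400],(800,600),interpolation=cv2.INTER_CUBIC))
to([.536,.018,.105],-.1)
print(proj(P,r.read_state()['tcp_pos'])[0]-[200,110],proj(P,model([.528,-.061,-.1])[0])[0]-[200,110])
"
```

```text
t 4.62 tcp [0.5366 0.0167 0.126 ] F [-0.7684 -0.2831  0.1829] gap 0.002 delta [-0.8 -1.3 21. ] turn [ 0.  -0.1 -0.1]
[[ 0.1496  0.9123  0.6347]
 [ 0.098   0.7783  0.8161]
 [ 0.0776 -0.2274  0.3187]]
t 4.78 tcp [0.5371 0.0172 0.1263] F [ 0.0776 -0.2274  0.3187] gap 0.0 delta [-1.2 -0.6 21.3] turn [-0.  -0.2 -0. ]
[70.0169 84.6797] [69.7154 92.1248]
```

View pics/side1.png

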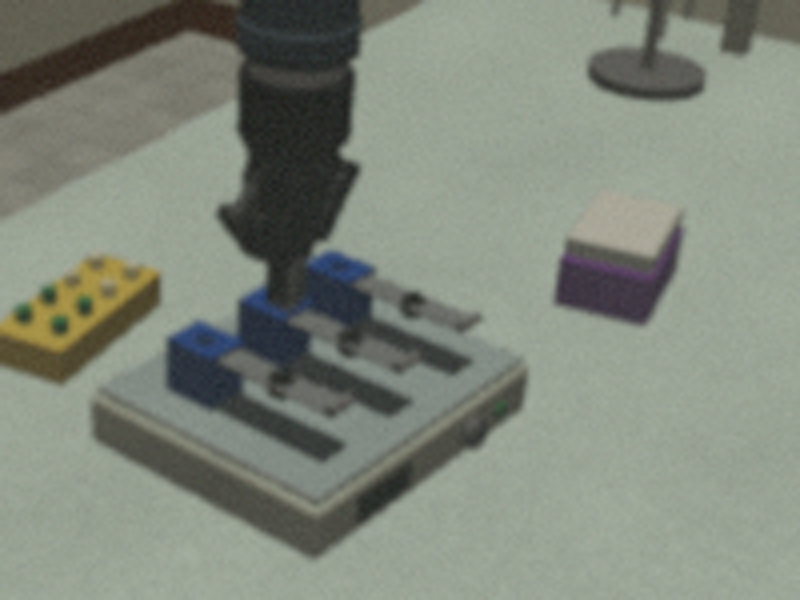

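Call:
{"fn": "carry_out", "kwargs": {"moves": [{"delta_pos":[-1,-0.6,4]},{"delta_pos":[-1,-0.6,8]},{"delta_pos":[-1,-0.6,12]},{"delta_pos":[-1,-0.6,16]},{"delta_pos":[-1,-0.6,20]},{"delta_pos":[-1,-0.6,20]},{"delta_pos":[-1,-0.6,20]}]}}

```text
$.moves[0]: bad value
```

```bash
python3 -c "
from h import *
P=r.grab_frame('side');to([.536,.018,.103],-.1)
cv2.imwrite('pics/side2.png',cv2.resize(P['color'][170:230,230:310],(800,600),interpolation=cv2.INTER_CUBIC))
"
```

```text
t 4.83 tcp [0.5369 0.0173 0.1261] F [-0.4029 -0.1144  1.2588] gap 0.002 delta [-1.  -0.6 23.1] turn [-0.  -0.1 -0. ]
```

View pics/side2.png

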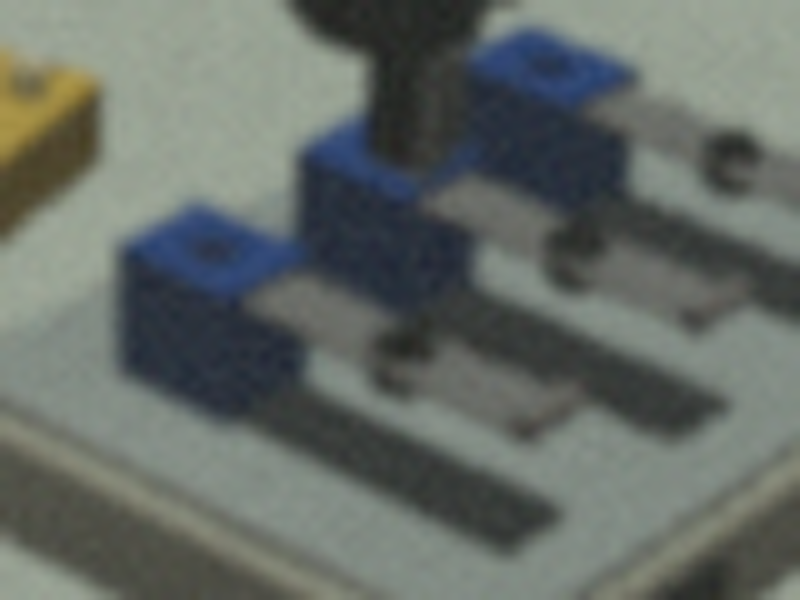

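View pics/top1.png

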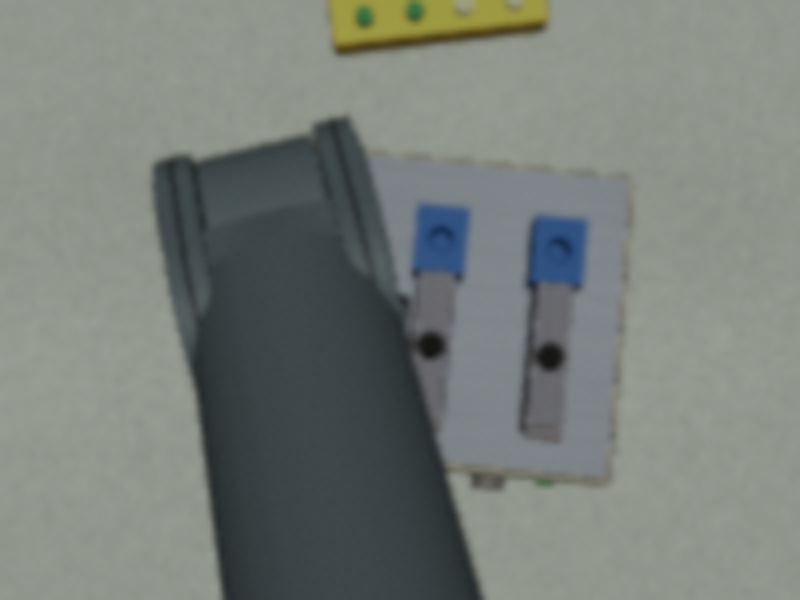

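```bash
python3 -c "
from h import *
P=r.grab_frame('side'); T=r.grab_frame('top'); s=r.read_state(); t=np.array(s['tcp_pos'])
print('side tip back at z .126:',back(P,[271,186.5],.126), 'vertical:', [ (z,proj(P,t+[0,0,z])[0].round(1)) for z in (0,.025,.073,.15,.2)])
print('top', [(z,((proj(T,t+[0,0,z])[0]-[160,130])*4).round(0)) for z in (0,.073,.15,.2,.25)])
print(s['joint_positions'])
"
```

```text
side tip back at z .126: [ 0.561 -0.024  0.126] vertical: [(0, array([270.1, 195. ])), (0.025, array([270.5, 187.2])), (0.073, array([271.3, 171.8])), (0.15, array([272.6, 145.6])), (0.2, array([273.5, 127.7]))]
top [(0, array([309., 329.])), (0.073, array([304., 316.])), (0.15, array([298., 300.])), (0.2, array([293., 289.])), (0.25, array([288., 276.]))]
[ 0.062   0.4573 -0.2267  1.8951  0.1387  0.8028 -1.9093]
```

Call:
{"fn": "carry_out", "kwargs": {"moves": [{"delta_pos":[-1,-0.6,4],"turn":[0,0,0]},{"delta_pos":[-1,-0.6,8],"turn":[0,0,0]},{"delta_pos":[-1,-0.6,12],"turn":[0,0,0]},{"delta_pos":[-1,-0.6,16],"turn":[0,0,0]},{"delta_pos":[-1,-0.6,20],"turn":[0,0,0]},{"delta_pos":[-1,-0.6,20],"turn":[0,0,0]}]}}

```text
t: 5.68
tcp_pos: [0.5353, 0.0181, 0.1051]
orientation: [0.0, 0.999, -0.05, 0.0]
wrist_force: [-0.4, -0.2, -1.1]
finger_gap: -0.003
```

```bash
python3 -c "
from h import *
P=r.grab_frame('side');to([.536,.018,.103],-.1)
P=r.grab_frame('side');to([.536,.018,.103],-.1)
cv2.imwrite('pics/side3.png',cv2.resize(P['color'][170:230,230:310],(800,600),interpolation=cv2.INTER_CUBIC))
"
```

```text
t 5.72 tcp [0.5355 0.0181 0.1054] F [ 0.6026 -0.5133  0.0697] gap 0.0 delta [0.5 0.1 2.4] turn [-0.  -0.1  0. ]
t 5.78 tcp [0.5356 0.0182 0.1056] F [0.1565 0.3884 0.2653] gap -0.001 delta [0.4 0.2 2.6] turn [-0.  -0.1  0. ]
```

View pics/side3.png

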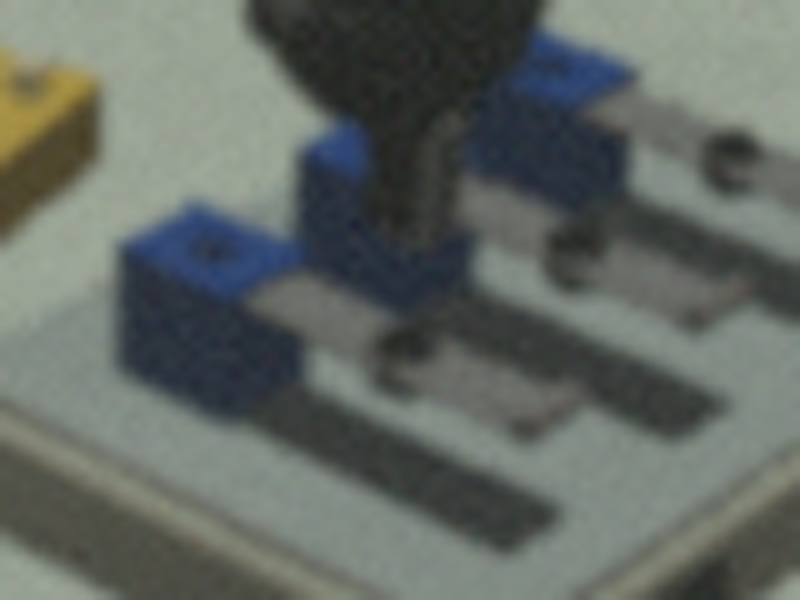

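Call:
{"fn": "carry_out", "kwargs": {"moves": [{"delta_pos":[0.4,0.2,2],"turn":[0,0,0]},{"delta_pos":[0.4,0.2,4],"turn":[0,0,0]},{"delta_pos":[0.4,0.2,5.5],"turn":[0,0,0]},{"delta_pos":[0.4,0.2,5.5],"turn":[0,0,0]}]}}

```text
t: 6.28
tcp_pos: [0.5359, 0.0179, 0.0999]
orientation: [-0.0, 0.999, -0.05, 0.001]
wrist_force: [-0.7, 0.3, -0.0]
finger_gap: -0.006
```

```bash
cat >> h.py <<'E'
def feel(n=3):
    F=[];Z=[]
    for _ in range(n):
        p=r.grab_frame('side'); s=r.read_state(); F.append(s['wrist_force']); Z.append(s['tcp_pos'])
    F=np.array(F); print('t',round(s['t'],2),'F',F.mean(0),'Fz',F[:,2],'tcp',np.mean(Z,0)*1e3); return p
E
python3 -c "
from h import *
feel()"
```

```text
t 6.42 F [0.1662 0.3124 0.2257] Fz [-0.3125  0.2795  0.7101] tcp [535.994   17.9538 100.0722]
```

Call:
{"fn": "carry_out", "kwargs": {"moves": [{"delta_pos":[0,0,2],"turn":[0,0,0]},{"delta_pos":[0,0,4],"turn":[0,0,0]},{"delta_pos":[0,0,5],"turn":[0,0,0]},{"delta_pos":[0,0,5],"turn":[0,0,0]}]}}

```text
t: 6.92
tcp_pos: [0.536, 0.0179, 0.095]
orientation: [-0.0, 0.999, -0.05, 0.001]
wrist_force: [-0.1, 0.5, 0.0]
finger_gap: -0.0
```

```bash
python3 -c "
from h import *
feel()"
```

```text
t 7.08 F [ 0.0708 -0.233   0.159 ] Fz [0.0475 0.2294 0.2   ] tcp [536.0559  17.9591  95.118 ]
```

Call:
{"fn": "carry_out", "kwargs": {"moves": [{"delta_pos":[0,0,2],"turn":[0,0,0]},{"delta_pos":[0,0,4],"turn":[0,0,0]},{"delta_pos":[0,0,5],"turn":[0,0,0]},{"delta_pos":[0,0,5],"turn":[0,0,0]}]}}

```text
t: 7.58
tcp_pos: [0.536, 0.0179, 0.09]
orientation: [-0.0, 0.999, -0.05, 0.001]
wrist_force: [0.5, 0.5, -0.4]
finger_gap: 0.0
```

```bash
python3 -c "
from h import *
P=feel()
cv2.imwrite('pics/side4.png',cv2.resize(P['color'][170:230,230:310],(800,600),interpolation=cv2.INTER_CUBIC))"
```

```text
t 7.72 F [ 0.5827 -0.0506  0.567 ] Fz [0.2643 0.5244 0.9124] tcp [536.1196  17.9455  90.167 ]
```

View pics/side4.png

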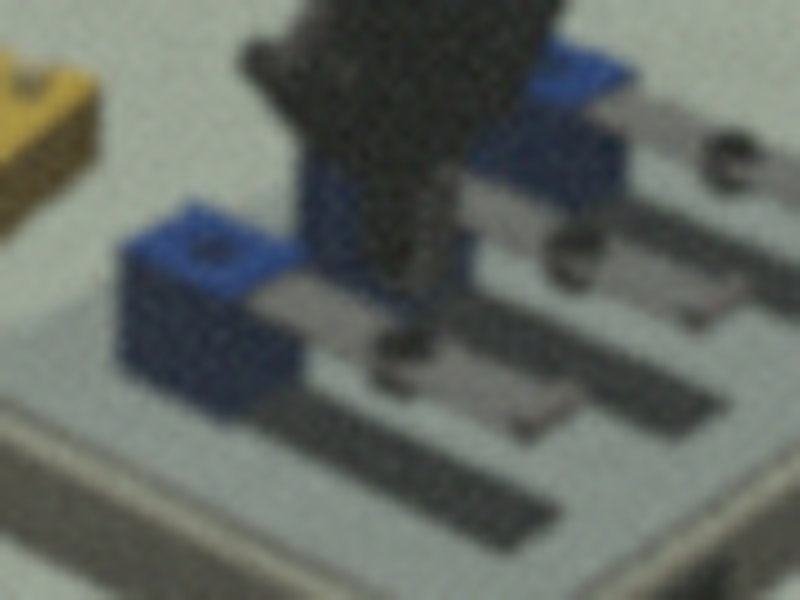

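Call:
{"fn": "carry_out", "kwargs": {"moves": [{"delta_pos":[0,0,2],"turn":[0,0,0]},{"delta_pos":[0,0,4],"turn":[0,0,0]},{"delta_pos":[0,0,5],"turn":[0,0,0]},{"delta_pos":[0,0,5],"turn":[0,0,0]}]}}

```text
t: 8.22
tcp_pos: [0.5361, 0.018, 0.0851]
orientation: [-0.0, 0.999, -0.05, 0.001]
wrist_force: [0.1, -0.1, -0.3]
finger_gap: -0.001
```

```bash
python3 -c "
from h import *
P=feel()"
```

```text
t 8.38 F [ 0.4872  0.2561 -0.1616] Fz [-0.4909 -0.3249  0.3309] tcp [536.1716  17.9635  85.1976]
```

Call:
{"fn": "carry_out", "kwargs": {"moves": [{"delta_pos":[0,0,2],"turn":[0,0,0]},{"delta_pos":[0,0,4],"turn":[0,0,0]},{"delta_pos":[0,0,4],"turn":[0,0,0]}]}}

```text
t: 8.75
tcp_pos: [0.536, 0.0179, 0.081]
orientation: [-0.0, 0.999, -0.05, 0.001]
wrist_force: [-0.2, 0.2, -0.9]
finger_gap: 0.007
```

```bash
python3 -c "
from h import *
P=feel()"
```

```text
t 8.9 F [ 0.1436  0.4633 -0.4804] Fz [-0.3389 -0.5459 -0.5564] tcp [536.1721  17.9554  81.1778]
```

Call:
{"fn": "carry_out", "kwargs": {"moves": [{"delta_pos":[0,0,1],"turn":[0,0,0]},{"delta_pos":[0,0,2],"turn":[0,0,0]},{"delta_pos":[0,0,3],"turn":[0,0,0]},{"delta_pos":[0,0,4],"turn":[0,0,0]}]}}

```text
t: 9.4
tcp_pos: [0.5362, 0.018, 0.0771]
orientation: [-0.0, 0.999, -0.05, 0.001]
wrist_force: [-0.2, 0.1, -0.6]
finger_gap: -0.002
```

```bash
python3 -c "
from h import *
P=feel()
cv2.imwrite('pics/side5.png',cv2.resize(P['color'][170:230,230:310],(800,600),interpolation=cv2.INTER_CUBIC))"
```

```text
t 9.55 F [-0.4694  0.3113  0.2018] Fz [ 0.2902  0.3802 -0.0649] tcp [536.1425  17.971   77.1075]
```

View pics/side5.png

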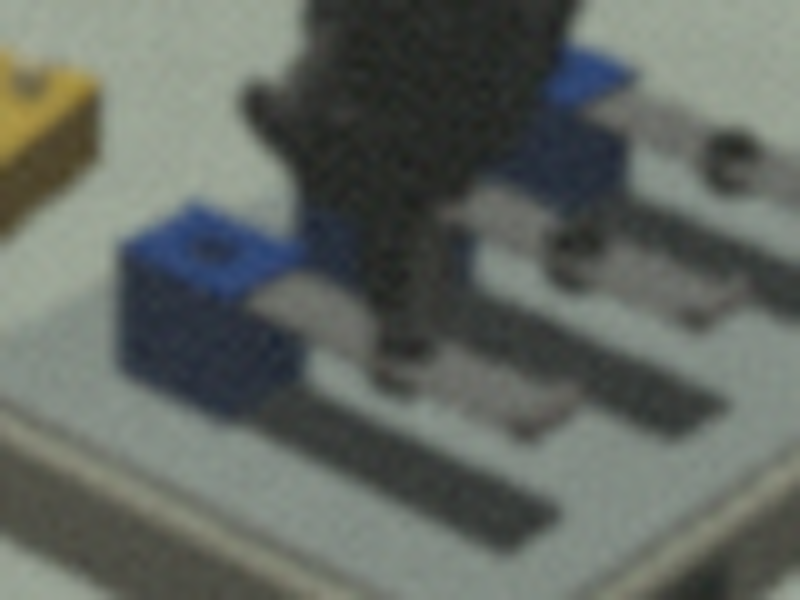

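Call:
{"fn": "carry_out", "kwargs": {"moves": [{"delta_pos":[0,0,1],"turn":[0,0,0]},{"delta_pos":[0,0,2],"turn":[0,0,0]},{"delta_pos":[0,0,3],"turn":[0,0,0]},{"delta_pos":[0,0,4],"turn":[0,0,0]}]}}

```text
t: 10.05
tcp_pos: [0.5361, 0.018, 0.0732]
orientation: [-0.0, 0.999, -0.05, 0.001]
wrist_force: [-1.2, 0.7, 2.2]
finger_gap: -0.003
```

```bash
python3 -c "
from h import *
P=feel()"
```

```text
t 10.2 F [-1.1355  0.0804  2.413 ] Fz [2.0278 2.2238 2.9873] tcp [536.0506  17.9826  73.1415]
```

Call:
{"fn": "carry_out", "kwargs": {"moves": [{"delta_pos":[0,0,1],"turn":[0,0,0]},{"delta_pos":[0,0,2],"turn":[0,0,0]},{"delta_pos":[0,0,3],"turn":[0,0,0]},{"delta_pos":[0,0,3],"turn":[0,0,0]}]}}

```text
t: 10.7
tcp_pos: [0.5359, 0.018, 0.0704]
orientation: [-0.0, 0.999, -0.05, 0.001]
wrist_force: [-2.6, 0.1, 6.7]
finger_gap: 0.0
```

```bash
python3 -c "
from h import *
P=feel()"
```

```text
t 10.85 F [-2.447  -0.0756  6.1958] Fz [6.0756 6.4014 6.1104] tcp [535.8497  18.0209  70.424 ]
```

Call:
{"fn": "carry_out", "kwargs": {"moves": [{"delta_pos":[0,0,1.2],"turn":[0,0,0]},{"delta_pos":[0,0,1.2],"turn":[0,0,0]},{"delta_pos":[0,0,1.2],"turn":[0,0,0]},{"delta_pos":[0,0,1.2],"turn":[0,0,0]},{"delta_pos":[0,0,1.2],"turn":[0,0,0]}]}}

```text
t: 11.48
tcp_pos: [0.5358, 0.018, 0.0696]
orientation: [0.0, 0.999, -0.05, 0.0]
wrist_force: [-3.0, -0.3, 8.7]
finger_gap: 0.003
```

```bash
python3 -c "
from h import *
P=feel(8)"
```

```text
t 11.88 F [-3.3548  0.0562  7.9478] Fz [8.1657 7.8984 8.1773 6.8908 7.8836 8.361  8.3054 7.8999] tcp [535.7997  18.0265  69.6287]
```

Call:
{"fn": "carry_out", "kwargs": {"moves": [{"delta_pos":[0,0,0.4],"turn":[0,0,0]},{"delta_pos":[0,0,0.4],"turn":[0,0,0]},{"delta_pos":[0,0,0.4],"turn":[0,0,0]},{"delta_pos":[0,0,0.4],"turn":[0,0,0]},{"delta_pos":[0,0,0.4],"turn":[0,0,0]},{"delta_pos":[0,0,-8],"turn":[0,0,0]},{"delta_pos":[0,0,-25],"turn":[0,0,0]},{"delta_pos":[0,0,-25],"turn":[0,0,0]},{"delta_pos":[0,27,-25],"turn":[0,0,0]},{"delta_pos":[0,54,-25],"turn":[0,0,0]},{"delta_pos":[0,80,-25],"turn":[0,0,0]},{"delta_pos":[0,80,-25],"turn":[0,0,0]},{"delta_pos":[0,80,-16],"turn":[0,0,0]},{"delta_pos":[0,80,-8],"turn":[0,0,0]},{"delta_pos":[0,80,-8],"turn":[0,0,0]},{"delta_pos":[0,80,-8],"turn":[0,0,0]}]}}

```text
t: 13.88
tcp_pos: [0.5279, -0.0611, 0.0775]
orientation: [-0.0, 0.999, -0.05, 0.0]
wrist_force: [-0.2, -0.3, -0.1]
finger_gap: -0.001
```

```bash
python3 -c "
from h import *
P=feel(3); to([.528,-.0612,.0747],-.1)"
```

```text
t 14.03 F [-0.433  -0.303   0.6025] Fz [0.3867 0.604  0.8169] tcp [528.0168 -61.3545  77.7776]
t 14.03 tcp [ 0.528  -0.0615  0.0778] F [-0.5294  0.161   0.8169] gap 0.004 delta [-0.1 -0.3  3.1] turn [ 0.  -0.1  0. ]
```

Call:
{"fn": "carry_out", "kwargs": {"moves": [{"delta_pos":[0,-0.3,1.5],"turn":[0,0,0]},{"delta_pos":[0,-0.3,3],"turn":[0,0,0]},{"delta_pos":[0,-0.3,4.5],"turn":[0,0,0]},{"delta_pos":[0,-0.3,6],"turn":[0,0,0]},{"delta_pos":[0,-0.3,6.5],"turn":[0,0,0]},{"delta_pos":[0,-0.3,6.5],"turn":[0,0,0]}]}}

```text
t: 14.78
tcp_pos: [0.5278, -0.0611, 0.0713]
orientation: [0.0, 0.999, -0.05, 0.0]
wrist_force: [-1.5, -0.2, 2.6]
finger_gap: -0.003
```

```bash
python3 -c "
from h import *
P=feel(3)"
```

```text
t 14.93 F [-1.082   0.7751  2.4085] Fz [2.4908 2.6427 2.0921] tcp [527.8815 -61.1669  71.3349]
```

Call:
{"fn": "carry_out", "kwargs": {"moves": [{"delta_pos":[0,0,1.5],"turn":[0,0,0]},{"delta_pos":[0,0,3],"turn":[0,0,0]},{"delta_pos":[0,0,3],"turn":[0,0,0]}]}}

```text
t: 15.3
tcp_pos: [0.5278, -0.0612, 0.0683]
orientation: [0.0, 0.999, -0.05, 0.0]
wrist_force: [-2.4, -0.6, 4.4]
finger_gap: -0.002
```

```bash
python3 -c "
from h import *
P=feel(3)"
```

```text
t 15.45 F [-2.4202  0.384   4.2727] Fz [3.3298 4.6307 4.8577] tcp [527.7871 -61.1664  68.3562]
```

Call:
{"fn": "carry_out", "kwargs": {"moves": [{"delta_pos":[0,0,1.5],"turn":[0,0,0]},{"delta_pos":[0,0,3],"turn":[0,0,0]},{"delta_pos":[0,0,4.5],"turn":[0,0,0]},{"delta_pos":[0,0,5],"turn":[0,0,0]},{"delta_pos":[0,0,5],"turn":[0,0,0]}]}}

```text
t: 16.08
tcp_pos: [0.5278, -0.0612, 0.0637]
orientation: [0.0, 0.999, -0.05, 0.0]
wrist_force: [-3.9, 0.0, 7.9]
finger_gap: 0.001
```

```bash
python3 -c "
from h import *
P=feel(6)"
```

```text
t 16.38 F [-3.5613  0.3616  7.7481] Fz [8.4748 7.6606 7.3771 8.3701 7.6535 6.9527] tcp [527.8256 -61.1651  63.6947]
```

Call:
{"fn": "carry_out", "kwargs": {"moves": [{"delta_pos":[0,0,0.4],"turn":[0,0,0]},{"delta_pos":[0,0,0.4],"turn":[0,0,0]},{"delta_pos":[0,0,0.4],"turn":[0,0,0]},{"delta_pos":[0,0,0.4],"turn":[0,0,0]},{"delta_pos":[0,0,0.4],"turn":[0,0,0]},{"delta_pos":[0,0,0.4],"turn":[0,0,0]},{"delta_pos":[0,0,-10],"turn":[0,0,0]},{"delta_pos":[0,0,-31],"turn":[0,0,0]},{"delta_pos":[0,0,-31],"turn":[0,0,0]},{"delta_pos":[0,27,-31],"turn":[0,0,0]},{"delta_pos":[0,54,-31],"turn":[0,0,0]},{"delta_pos":[0,80,-31],"turn":[0,0,0]},{"delta_pos":[0,80,-31],"turn":[0,0,0]},{"delta_pos":[0,80,-22],"turn":[0,0,0]},{"delta_pos":[0,80,-14],"turn":[0,0,0]},{"delta_pos":[0,80,-14],"turn":[0,0,0]},{"delta_pos":[0,80,-14],"turn":[0,0,0]}]}}

```text
t: 18.5
tcp_pos: [0.52, -0.1403, 0.0776]
orientation: [0.0, 0.999, -0.049, 0.0]
wrist_force: [-0.4, 0.6, 0.1]
finger_gap: 0.003
```

```bash
python3 -c "
from h import *
P=feel(3); to([.520,-.1408,.0747],-.1)"
```

```text
t 18.65 F [ 0.5792 -0.363  -0.2604] Fz [-0.348  -0.7961  0.3628] tcp [ 520.0978 -140.5955   77.9013]
t 18.65 tcp [ 0.5201 -0.1407  0.078 ] F [ 1.209  -0.115   0.3628] gap 0.002 delta [-0.1  0.1  3.3] turn [ 0.  -0.1  0. ]
```

Call:
{"fn": "carry_out", "kwargs": {"moves": [{"delta_pos":[0,0,1.5],"turn":[0,0,0]},{"delta_pos":[0,0,3],"turn":[0,0,0]},{"delta_pos":[0,0,4.5],"turn":[0,0,0]},{"delta_pos":[0,0,6],"turn":[0,0,0]},{"delta_pos":[0,0,6.8],"turn":[0,0,0]},{"delta_pos":[0,0,6.8],"turn":[0,0,0]}]}}

```text
t: 19.4
tcp_pos: [0.5199, -0.1407, 0.0713]
orientation: [0.0, 0.999, -0.05, 0.001]
wrist_force: [-2.2, -0.5, 4.5]
finger_gap: -0.004
```

```bash
python3 -c "
from h import *
P=feel(3)"
```

```text
t 19.55 F [-2.5427  0.3708  4.9131] Fz [4.7312 4.1609 5.8471] tcp [ 519.9159 -140.7119   71.2295]
```

Call:
{"fn": "carry_out", "kwargs": {"moves": [{"delta_pos":[0,0,1.2],"turn":[0,0,0]},{"delta_pos":[0,0,2.2],"turn":[0,0,0]},{"delta_pos":[0,0,2.2],"turn":[0,0,0]},{"delta_pos":[0,0,2.2],"turn":[0,0,0]},{"delta_pos":[0,0,2.2],"turn":[0,0,0]}]}}

```text
t: 20.18
tcp_pos: [0.5198, -0.1407, 0.0693]
orientation: [0.0, 0.999, -0.05, 0.0]
wrist_force: [-3.6, 0.7, 8.1]
finger_gap: 0.002
```

```bash
python3 -c "
from h import *
P=feel(6); to([.4505,.332,.056],-.1)"
```

```text
t 20.48 F [-3.489   0.3075  7.8172] Fz [9.0804 7.692  6.5874 7.6118 7.9149 8.0164] tcp [ 519.7716 -140.7413   69.3222]
t 20.48 tcp [ 0.5198 -0.1407  0.0693] F [-4.1482  0.3866  8.0164] gap 0.002 delta [-115.9 -463.5   13. ] turn [ 0. -0.  0.]
```

Call:
{"fn": "carry_out", "kwargs": {"moves": [{"delta_pos":[0,0,0.4],"turn":[0,0,0]},{"delta_pos":[0,0,0.4],"turn":[0,0,0]},{"delta_pos":[0,0,0.4],"turn":[0,0,0]},{"delta_pos":[0,0,0.4],"turn":[0,0,0]},{"delta_pos":[0,0,0.4],"turn":[0,0,0]},{"delta_pos":[0,0,0.4],"turn":[0,0,0]},{"delta_pos":[0,0,-10],"turn":[0,0,0]},{"delta_pos":[0,0,-40],"turn":[0,0,0]},{"delta_pos":[0,0,-80],"turn":[0,0,0]},{"delta_pos":[-14,-56,-80],"turn":[0,0,-2]},{"delta_pos":[-28,-113,-80],"turn":[0,0,-4]},{"delta_pos":[-43,-170,-80],"turn":[0,0,-6]},{"delta_pos":[-57,-228,-80],"turn":[0,0,-8]},{"delta_pos":[-72,-286,-80],"turn":[0,0,-10]},{"delta_pos":[-86,-344,-80],"turn":[0,0,-12]},{"delta_pos":[-101,-402,-70],"turn":[0,0,-14]},{"delta_pos":[-116,-463,-50],"turn":[0,0,-15]},{"delta_pos":[-116,-463,-30],"turn":[0,0,-15]},{"delta_pos":[-116,-463,-30],"turn":[0,0,-15]},{"delta_pos":[-116,-463,-30],"turn":[0,0,-15]}]}}

```text
t: 22.98
tcp_pos: [0.4512, 0.3307, 0.0997]
orientation: [0.0, 0.997, 0.08, 0.001]
wrist_force: [0.2, -0.5, 0.1]
finger_gap: -0.001
```

Call:
{"fn": "carry_out", "kwargs": {"grip": -1, "moves": [{"delta_pos":[0,0,0],"turn":[0,0,0]},{"delta_pos":[0,0,0],"turn":[0,0,0]},{"delta_pos":[0,0,0],"turn":[0,0,0]},{"delta_pos":[0,0,0],"turn":[0,0,0]},{"delta_pos":[0,0,0],"turn":[0,0,0]},{"delta_pos":[0,0,0],"turn":[0,0,0]}]}}

```text
t: 23.72
tcp_pos: [0.4512, 0.3307, 0.0997]
orientation: [0.0, 0.997, 0.08, 0.001]
wrist_force: [-0.1, 0.5, 0.5]
finger_gap: 1.003
```

```bash
python3 -c "
from h import *
P=feel(2); to([.4503,.332,.028],.162); s=r.read_state(); print(s['joint_positions'])
t=np.array(s['tcp_pos']); print(proj(P,[t,t+[0,0,.028],[.4503,.332,.084],[.4503,.332,.05]]))
cv2.imwrite('pics/side6.png',cv2.resize(P['color'][200:320,150:310],(800,600),interpolation=cv2.INTER_CUBIC))
"
```

```text
t 23.82 F [-0.3077 -0.0101 -0.0041] Fz [ 0.1231 -0.1313] tcp [451.1782 330.7232  99.6459]
t 23.82 tcp [0.4512 0.3307 0.0997] F [ 0.2579  0.1207 -0.1313] gap 0.999 delta [-0.8 -1.5 71.7] turn [ 0.1 -0.1 -0.1]
[-0.4283  0.5483 -0.3754  1.8451  0.2725  0.7979 -2.3554]
[[223.0162 274.6879]
 [222.8227 264.8151]
 [223.0687 280.5414]
 [223.2983 291.8881]]
```

View pics/side6.png

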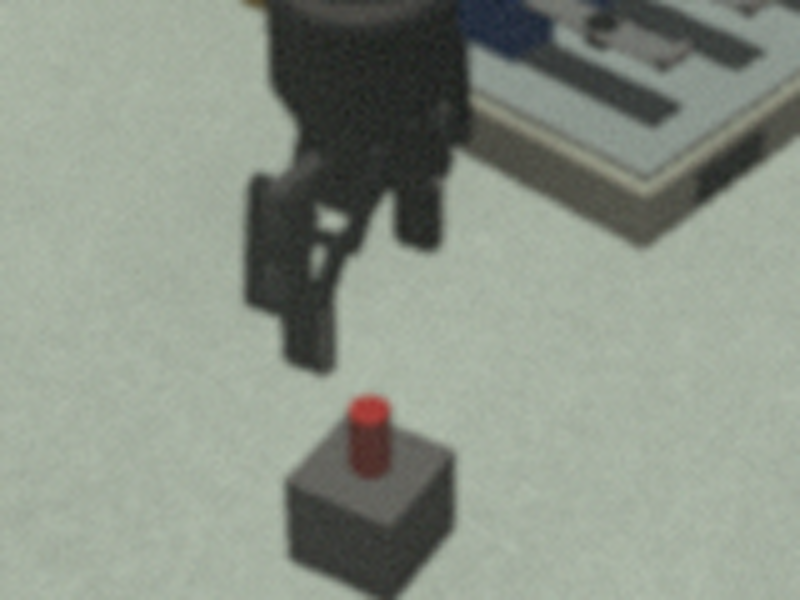

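Call:
{"fn": "carry_out", "kwargs": {"moves": [{"delta_pos":[-0.8,-1.5,20],"turn":[0,0,0]},{"delta_pos":[-0.8,-1.5,40],"turn":[0,0,0]},{"delta_pos":[-0.8,-1.5,55],"turn":[0,0,0]},{"delta_pos":[-0.8,-1.5,65],"turn":[0,0,0]},{"delta_pos":[-0.8,-1.5,71],"turn":[0,0,0]},{"delta_pos":[-0.8,-1.5,71],"turn":[0,0,0]},{"delta_pos":[-0.8,-1.5,71],"turn":[0,0,0]}]}}

```text
t: 24.7
tcp_pos: [0.4506, 0.3324, 0.0291]
orientation: [0.0, 0.997, 0.08, 0.001]
wrist_force: [-0.2, 0.1, -0.3]
finger_gap: 1.001
```

Call:
{"fn": "carry_out", "kwargs": {"grip": 1, "moves": [{"delta_pos":[0,0,0],"turn":[0,0,0]},{"delta_pos":[0,0,0],"turn":[0,0,0]},{"delta_pos":[0,0,0],"turn":[0,0,0]},{"delta_pos":[0,0,0],"turn":[0,0,0]},{"delta_pos":[0,0,0],"turn":[0,0,0]},{"delta_pos":[0,0,0],"turn":[0,0,0]},{"delta_pos":[0,0,0],"turn":[0,0,0]},{"delta_pos":[0,0,0],"turn":[0,0,0]}]}}

```text
t: 25.7
tcp_pos: [0.4507, 0.3324, 0.0294]
orientation: [0.0, 0.997, 0.08, 0.001]
wrist_force: [-1.5, -1.3, 5.0]
finger_gap: 0.208
```

```bash
python3 -c "
from h import *
P=feel(2); to([.4503,.332,.15],.162)"
```

```text
t 25.8 F [-0.2953 -1.1792  5.343 ] Fz [4.9445 5.7415] tcp [450.7401 332.3967  29.3758]
t 25.8 tcp [0.4507 0.3324 0.0294] F [-0.3416 -1.081   5.7415] gap 0.212 delta [  -0.2    0.4 -120.6] turn [ 0.  -0.1 -0.1]
```

Call:
{"fn": "carry_out", "kwargs": {"moves": [{"delta_pos":[0,0,-5],"turn":[0,0,0]},{"delta_pos":[0,0,-15],"turn":[0,0,0]},{"delta_pos":[0,0,-30],"turn":[0,0,0]},{"delta_pos":[0,0,-50],"turn":[0,0,0]},{"delta_pos":[0,0,-80],"turn":[0,0,0]},{"delta_pos":[0,0,-120],"turn":[0,0,0]},{"delta_pos":[0,0,-120],"turn":[0,0,0]}]}}

```text
t: 26.68
tcp_pos: [0.4524, 0.3342, 0.1534]
orientation: [-0.002, 0.997, 0.08, 0.004]
wrist_force: [-0.2, -0.4, -0.7]
finger_gap: 0.214
```

```bash
python3 -c "
from h import *
P=feel(2); to([.6000,-.0685,.14],-.1);s=r.read_state();t=np.array(s['tcp_pos'])
print([(d['confidence'],d['at']) for d in r.place_of(P,'tag')])
T=r.grab_frame('top');print([(d['confidence'],d['at']) for d in r.place_of(T,'tag')]); print(proj(P,[t,t+[0,0,.028]]))
u=proj(P,t)[0].astype(int); y,x=max(u[1]-60,0),max(u[0]-60,0); print(x,y)
cv2.imwrite('pics/side7.png',cv2.resize(P['color'][y:y+90,x:x+120],(800,600),interpolation=cv2.INTER_CUBIC))"
```

```text
t 26.77 F [-0.0768 -0.6514 -1.1756] Fz [-1.7189 -0.6322] tcp [451.0048 332.791  150.8034]
t 26.77 tcp [0.4506 0.3324 0.1501] F [-0.1156 -0.7635 -0.6322] gap 0.214 delta [ 83.3 419.7  10.5] turn [-0.  -0.2 14.9]
[(0.5, [0.4539, 0.3289, 0.1671])]
[(0.49, [0.4606, -0.4276, 0.002]), (0.16, [0.5586, -0.0673, -0.0007])]
[[222.3663 257.151 ]
 [222.1613 246.6491]]
162 197
```

View pics/side7.png

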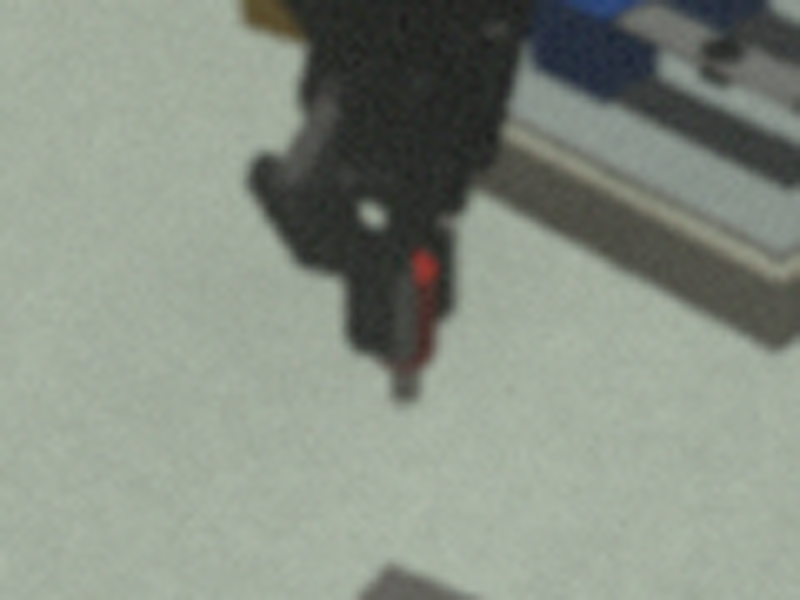

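```bash
python3 - <<'E'
from h import *
y,x=np.mgrid[0:384,0:512]
im=[]
for n in ('top','side'):
    p=r.grab_frame(n); b=p['color'].astype(float); M=model([.528,-.0612,-.1])
    for k in (3,4,5):
        u=proj(p,M[k])[0]
        blue=b[...,0]; w=(np.hypot(x-u[0],y-u[1])<3.6)*1.; base=np.median(blue[w>0]); w=w*np.clip(base-8-blue,0,None)
        c=np.array([(w*x).sum(),(w*y).sum()])/w.sum()
        m=(b[...,0]-b[...,2]>45)&(blue>(110 if n=='side' else 90))&(np.hypot(x-u[0],y-u[1])<11)
        cm=np.array([x[m].mean(),y[m].mean()])
        print(n,k,'pred',M[k,:2],'hole',c-u,back(p,c,.0985)[:2],'face',m.sum(),cm-u,back(p,cm,.1)[:2])
    print([(round(d['confidence'],2),np.round(d['at'],4)) for d in r.place_of(p,'socket_a')])
    im.append(cv2.resize(p['color'][(170 if n=='top' else 170):(215 if n=='top' else 215),(225 if n=='top' else 235):(285 if n=='top' else 295)],(400,300),interpolation=cv2.INTER_CUBIC))
cv2.imwrite('pics/post.png',np.hstack(im))
E
```

```text
top 3 pred [0.6081 0.0112] hole [-0.2573 -1.9799] [0.6138 0.0119] face 201 [ 0.4035 -0.2996] [0.6089 0.0101]
top 4 pred [ 0.6001 -0.0684] hole [ 0.4011 -1.9663] [ 0.6057 -0.0696] face 198 [ 0.0318 -0.239 ] [ 0.6008 -0.0685]
top 5 pred [ 0.5922 -0.148 ] hole [ 0.9665 -1.7032] [ 0.597  -0.1509] face 203 [-0.2547 -0.1811] [ 0.5926 -0.1474]
[(0.89, array([ 0.5903, -0.1518,  0.0974])), (0.85, array([ 0.5994, -0.0658,  0.0984])), (0.73, array([0.6052, 0.0115, 0.0951]))]
side 3 pred [0.6081 0.0112] hole [0.2702 0.5013] [0.6073 0.0109] face 52 [0.8397 0.243 ] [0.6054 0.0108]
side 4 pred [ 0.6001 -0.0684] hole [0.1973 0.6663] [ 0.5988 -0.0676] face 50 [0.8217 0.3012] [ 0.5971 -0.0684]
side 5 pred [ 0.5922 -0.148 ] hole [0.2588 1.0207] [ 0.5893 -0.1451] face 40 [0.5399 0.463 ] [ 0.5891 -0.1464]
[(0.83, array([0.6072, 0.0082, 0.0965])), (0.61, array([ 0.5887, -0.1482,  0.1012])), (0.57, array([ 0.6023, -0.0709,  0.0971])), (0.32, array([ 0.5206, -0.1393,  0.1073]))]
```

View pics/post.png

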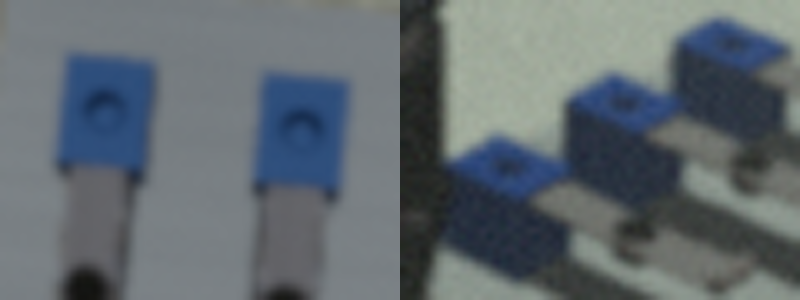

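Call:
{"fn": "carry_out", "kwargs": {"moves": [{"delta_pos":[10,50,0],"turn":[0,0,2]},{"delta_pos":[20,100,0],"turn":[0,0,4]},{"delta_pos":[30,152,0],"turn":[0,0,6]},{"delta_pos":[40,205,0],"turn":[0,0,8]},{"delta_pos":[51,258,0],"turn":[0,0,10]},{"delta_pos":[62,311,0],"turn":[0,0,12]},{"delta_pos":[72,364,0],"turn":[0,0,14]},{"delta_pos":[83,420,0],"turn":[0,0,15]},{"delta_pos":[83,420,10],"turn":[0,0,15]},{"delta_pos":[83,420,20],"turn":[0,0,15]},{"delta_pos":[83,420,20],"turn":[0,0,15]},{"delta_pos":[83,420,20],"turn":[0,0,15]},{"delta_pos":[83,420,20],"turn":[0,0,15]}]}}

```text
t: 28.75
tcp_pos: [0.5995, -0.0684, 0.1297]
orientation: [0.0, 0.999, -0.05, 0.001]
wrist_force: [0.7, 0.7, 0.5]
finger_gap: 0.212
```

```bash
python3 -c "
from h import *
P=feel(3); to([.6000,-.0685,.102],-.1);s=r.read_state();t=np.array(s['tcp_pos'])
print([(d['confidence'],d['at']) for d in r.place_of(P,'tag')])
print(proj(P,t+[0,0,.0026]),proj(P,t+[0,0,.0206]),proj(P,[.6,-.0685,.1]))
cv2.imwrite('pics/side8.png',cv2.resize(P['color'][140:200,230:310],(800,600),interpolation=cv2.INTER_CUBIC))"
```

```text
t 28.9 F [ 0.1186 -0.4822  0.2349] Fz [-0.6745  0.7932  0.586 ] tcp [599.4742 -68.7984 129.6391]
t 28.9 tcp [ 0.5994 -0.069   0.1296] F [-0.3961 -0.354   0.586 ] gap 0.213 delta [ 0.4 -0.5 27.6] turn [ 0.  -0.1 -0. ]
[(0.42, [0.5991, -0.0708, 0.1489])]
[[268.6612 175.1077]] [[268.9121 169.7824]] [[267.9872 184.4445]]
```

Call:
{"fn": "carry_out", "kwargs": {"moves": [{"delta_pos":[0.5,-0.5,8],"turn":[0,0,0]},{"delta_pos":[0.5,-0.5,16],"turn":[0,0,0]},{"delta_pos":[0.5,-0.5,24],"turn":[0,0,0]},{"delta_pos":[0.5,-0.5,28],"turn":[0,0,0]},{"delta_pos":[0.5,-0.5,31],"turn":[0,0,0]},{"delta_pos":[0.5,-0.5,34],"turn":[0,0,0]},{"delta_pos":[0.5,-0.5,37],"turn":[0,0,0]},{"delta_pos":[0.5,-0.5,37],"turn":[0,0,0]}]}}

```text
t: 29.95
tcp_pos: [0.5999, -0.0686, 0.0923]
orientation: [0.0, 0.999, -0.05, 0.001]
wrist_force: [-1.4, 0.0, 0.2]
finger_gap: 0.211
```

```bash
python3 -c "
from h import *
P=feel(3); to([.6000,-.0685,.0794],-.1)"
```

```text
t 30.1 F [-0.0901  0.0085  0.3349] Fz [0.6131 0.0975 0.294 ] tcp [600.0517 -68.6107  92.5823]
t 30.1 tcp [ 0.6001 -0.0686  0.0927] F [-0.533   0.3911  0.294 ] gap 0.217 delta [-0.2 -0.1 13.3] turn [ 0.  -0.1 -0. ]
```

Call:
{"fn": "carry_out", "kwargs": {"moves": [{"delta_pos":[0,0,3],"turn":[0,0,0]},{"delta_pos":[0,0,6],"turn":[0,0,0]},{"delta_pos":[0,0,9],"turn":[0,0,0]},{"delta_pos":[0,0,11],"turn":[0,0,0]},{"delta_pos":[0,0,12],"turn":[0,0,0]},{"delta_pos":[0,0,12],"turn":[0,0,0]}]}}

```text
t: 30.85
tcp_pos: [0.6001, -0.0686, 0.0806]
orientation: [0.0, 0.999, -0.05, 0.001]
wrist_force: [-0.1, -0.2, 0.2]
finger_gap: 0.212
```

```bash
python3 -c "
from h import *
P=feel(3); to([.6000,-.0685,.0794],-.1)"
```

```text
t 31.0 F [-0.1169  0.0471 -0.0415] Fz [ 0.3046 -0.4933  0.0641] tcp [600.2264 -68.6261  80.732 ]
t 31.0 tcp [ 0.6002 -0.0687  0.0807] F [0.176  0.1343 0.0641] gap 0.212 delta [-0.2 -0.1  1.3] turn [ 0.  -0.1 -0.1]
```

Still free; step down gently until the cap's underside is felt.

Call:
{"fn": "carry_out", "kwargs": {"moves": [{"delta_pos":[0,0,0.7],"turn":[0,0,0]},{"delta_pos":[0,0,1.4],"turn":[0,0,0]},{"delta_pos":[0,0,2],"turn":[0,0,0]},{"delta_pos":[0,0,2],"turn":[0,0,0]}]}}

```text
t: 31.5
tcp_pos: [0.6004, -0.0687, 0.0794]
orientation: [0.0, 0.999, -0.05, 0.001]
wrist_force: [-1.8, -0.1, 5.3]
finger_gap: 0.215
```

```bash
python3 -c "
from h import *
P=feel(3); to([.6000,-.0685,.0794],-.1)"
```

```text
t 31.65 F [-1.5831 -0.4321  5.6837] Fz [5.3646 5.6748 6.0118] tcp [600.3506 -68.6482  79.3986]
t 31.65 tcp [ 0.6004 -0.0686  0.0794] F [-1.2567 -0.2766  6.0118] gap 0.216 delta [-0.4 -0.1  0. ] turn [ 0.  -0.2 -0.1]
```

Call:
{"fn": "carry_out", "kwargs": {"grip": -0.2, "moves": [{"delta_pos":[0,0,0],"turn":[0,0,0]},{"delta_pos":[0,0,0],"turn":[0,0,0]},{"delta_pos":[0,0,0],"turn":[0,0,0]},{"delta_pos":[0,0,0],"turn":[0,0,0]},{"delta_pos":[0,0,0],"turn":[0,0,0]},{"delta_pos":[0,0,-5],"turn":[0,0,0]},{"delta_pos":[0,0,-20],"turn":[0,0,0]},{"delta_pos":[0,0,-60],"turn":[0,0,0]},{"delta_pos":[0,0,-110],"turn":[0,0,0]},{"delta_pos":[0,50,-130],"turn":[0,0,0]},{"delta_pos":[-30,100,-130],"turn":[0,0,0]},{"delta_pos":[-50,150,-130],"turn":[0,0,0]},{"delta_pos":[-60,200,-130],"turn":[0,0,0]},{"delta_pos":[-70,250,-130],"turn":[0,0,0]},{"delta_pos":[-70,250,-130],"turn":[0,0,0]}]}}

```text
t: 33.52
tcp_pos: [0.5028, -0.3158, 0.2105]
orientation: [0.002, 0.999, -0.055, 0.001]
wrist_force: [0.8, -0.1, -0.1]
finger_gap: 0.597
```

```bash
python3 - <<'E'
from h import *
P=feel(2); T=r.grab_frame('top'); im=[]
print(r.read_state()['finger_gap'])
for n,p in (('side',P),('top',T)):
    print([(d['confidence'],d['at']) for d in r.place_of(p,'tag')])
    b=p['color'].astype(float); w=b[...,2]-b[...,:2].max(2)>35; u=proj(p,[.6,-.0685,.117])[0]; y,x=np.mgrid[0:384,0:512]
    w&=np.hypot(x-u[0],y-u[1])<15; print(n,'red',w.sum(),y[w].min(),y[w].max(),x[w].mean(),'pred top/bottom',proj(p,[.6,-.0685,.134]),proj(p,[.6,-.0685,.1]))
    cx,cy=int(u[0]),int(u[1]); im.append(cv2.resize(p['color'][cy-30:cy+30,cx-40:cx+40],(400,300),interpolation=cv2.INTER_CUBIC))
    for t in ('tip_box','spray_bottle','tube_rack'): print(t,[d['at'] for d in r.place_of(p,t)][:1])
cv2.imwrite('pics/final.png',np.hstack(im))
E
```

```text
t 33.62 F [0.1562 0.2946 0.2473] Fz [0.3722 0.1225] tcp [ 504.8313 -311.3722  210.3254]
0.599122148410101
[(0.57, [0.6001, -0.0681, 0.0967])]
side red 17 174 177 268.88235294117646 pred top/bottom [[268.4502 174.5743]] [[267.9872 184.4445]]
tip_box [[0.4654, -0.4292, 0.0019]]
spray_bottle [[0.6905, 0.4148, -0.003]]
tube_rack [[0.7951, -0.0694, -0.0034]]
[(0.47, [0.6023, -0.0697, 0.0972]), (0.26, [0.5334, 0.0225, 0.0994])]
top red 45 184 191 269.8666666666667 pred top/bottom [[270.1457 187.4351]] [[269.6837 189.5067]]
tip_box [[0.4616, -0.4294, 0.0018]]
spray_bottle [[0.6911, 0.4159, 0.001]]
tube_rack [[0.7966, -0.0729, 0.0016]]
```

View pics/final.png

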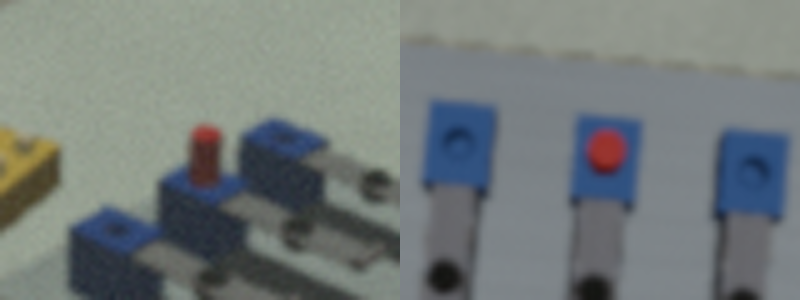

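The picture shows the tag upright on the middle post (crop about (205,155) side, (605,152) top). The cap sits flush with the post top, and the fingers are well clear of it.

```bash
python3 -c "
from rig import r
print(r.sign_off())"
```

```text
the job is handed in; nothing more can be done
None
```

The middle tongue is the tired one. The red tag is seated fully home in the socket behind it and released, and the job is handed in at about 34 s.

| Tongue | Force held (N) | Give (mm) | Result |
|---|---|---|---|
| Left | about 7.9 | about 5 | sound |
| Middle | about 7.7 | about 11 | tired |
| Right | about 7.8 | about 5.3 | sound |

I pressed them in that order and held each for at least a second. The highest single reading was about 9 N.

**Seating:** The pin went in without contact until the cap's underside met the post at the expected height, with about 5.7 N. The last pictures show the tag upright on the middle post, with its top where a fully seated tag should be. The position networks put it at (0.600 to 0.602, -0.068 to -0.070, 0.097), against the socket at (0.600, -0.0685, 0.100). The tip box, bottle and tube rack read the same as at the start to within a few millimetres.

**What disagreed:**
- **Tool height:** The real fingertips sat about 28 mm above the reported TCP. The pictures and the first dome contact both showed this, and I allowed for it from then on.
- **Grasp force:** Closing on the tag gave a brief 5 N upward reading, with no visible effect.
- **Refused move:** One move call was refused because I left out the turn values. I sent it again.

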